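Present the slide carrier's edge to the tweezers

TASK

Using only your fingertips to push, slide the thin slide-carrier plate on the wooden ledge so that it lies flat along the metal back fence and sticks out by about a third of its length past the end of the ledge beside which the tweezers lie, so that the tweezers can take it by its edge. Do not grasp, lift or tip the plate or let it fall, and leave the tweezers, the pencil, the hand lens and the small bottle where they are.

Things in the scene. Friction and masses are not known exactly. Their poses are not given: they have to be found in the camera images.
- ledge: Fixed low plywood ledge, 140 (x) x 250 (y) mm, on four short feet; deck top 50 mm above the work surface. Origin: centre of its footprint, at the work surface. Its x axis points across it, away from the robot, to the fence; its y axis runs along it (to the robot's left). The aluminium fence runs along the whole far side: its near face is at ledge x = +58 mm, its top 12 mm above the deck. Both ends (ledge y = -125 and +125 mm) and the near side (ledge x = -70 mm) are open.
- carrier: Loose slide carrier: flat aluminium plate 90 (x) x 110 (y) x 6 mm, about 0.15 kg, with two glass slides let into its top; it starts lying on the deck, up to about 10 degrees askew and clear of the fence. Origin: centre of its underside; y along its length, x across, its +x side towards the fence.
- tweezers: Loose steel tweezers, 11 x 120 x 8 mm, lying on the work surface just beyond one end of the ledge, pointing roughly across it; that end is the one for the overhang. Origin: middle of the underside; y along their length.
- pencil: Loose yellow pencil, 8 x 150 x 10 mm, lying on the work surface just beyond the other end of the ledge. Origin: middle of the underside; y along its length. To be left alone.
- pocket_lens: Loose folded hand lens, 34 x 49 x 13 mm, on the work surface behind the ledge, to the right. Origin: centre of the underside. To be left alone.
- oil_bottle: Loose small brown bottle with black cap, 28 mm across, 62 mm tall, standing to the left of the ledge. Origin: centre of the underside. To be left alone.
Not all that is in view belongs to the job. There is more than one size of the carrier; the job needs the larger.

How it is judged:
By the outcome, as a careful person would: the job done as asked, in the order asked, and still so for the second after the job is handed in, with the robot touching nothing.
It also fails if it takes over 64 s, if anything falls off the work surface, if the arm or the gripper's body presses on something with over 40 N, if the wrist force passes 120 N, or if a joint passes its speed limit or range.

ROBOT

A 6-joint arm with a two-finger parallel gripper is mounted at the origin on the work surface; the furniture and walls round the work are solid. World frame = base frame: x ahead of the robot, y to its left, z up, the work surface at z = 0. Lengths are in m, angles in rad, forces in N, time in s.
With the tool pointing down it reaches from about 0.35 to 1 m from the base axis. Payload 7.1 kg.
Tool frame: the origin (TCP) lies between the finger pads; the fingertips stand 22 mm ahead of it and the grasp point (between the pads) lies 3 mm ahead of it; z points along the fingers, y is the line along which they close (so a half turn about z gives the same grasp; the last joint's range is limited). The gripper opens to 85 mm and grips with 20 to 120 N. Pads are 22 mm wide; open, the fingers measure 114 mm over their backs; the gripper's body (76 mm by 85 mm) begins 54 mm behind the grasp point. The pads swing forward as they close: fully open they stand 13 mm farther back than shut.
Start: joints at [-1.353, 0.423, 1.63, -0, 1.089, -0.019], TCP at [0.147, -0.608, 0.253] pointing down, gripper open.
Joint ranges: [-3, 3], [-0.9, 2.11], [0.09, 2.58], [-1.31, 4.45], [0.11, 2.69], [-2.54, 2.54]. Speed limits (rad/s): [2.39, 2.39, 3.01, 3.14, 3.14, 3.14].

INTERFACE

Orientations are given as a rotation vector (axis times angle).
In Python, from rig import manip gives the robot as it stands. The module is installed in compiled form; this text tells all that it offers. Calls block until the motion is done:
- manip.move_to(position, orientation): joint-space move of the TCP to a pose.
- manip.servo_line(position, orientation=None, rate=0.15): straight line of the TCP; orientation=None keeps the orientation; rate is the mean speed in m/s.
- manip.set_joints(angles): joint-space move.
- manip.command_gripper(opening, f_grip=None): finger opening in m; f_grip is the grip in N (None keeps the last); returns when the fingers have stopped.
- manip.hold(seconds).
- manip.solve_ik(position, orientation): joint angles nearest the present ones, or None.
- manip.camera(name): name is "side" or "top" or "wrist"; returns a dict with "image" (420x560x3 uint8, red, green, blue), "fx", "fy", "cx", "cy" (pixels), "cam_to_world" (4x4, takes a point from camera to world coordinates); the wrist camera has in their place "mount" (4x4, takes a point from camera to tool coordinates, whose origin is the TCP and whose axes are the flange's). Camera axes: x right, y down, z forward; pixel columns grow to the right and rows downward; lengths in m; the calibration is good to about 2 mm. A picture is of the moment at which its call begins: read the wrist's pose just before it. There is no depth.
A pose or a line that the arm cannot do raises manip.IKError and nothing moves.
- manip.sign_off(): hands the job in; it is judged then, once.
Readings, each from a call of its own:
- manip.get_time(): time.
- manip.get_joint_positions(): joint angles.
- manip.get_joint_vel(): joint speeds.
- manip.get_tau(): joint torques, N m.
- manip.get_position(): TCP position.
- manip.get_ee_rot(): TCP orientation.
- manip.get_contact_force(): force on the tool from outside, world axes, zero at the start.
- manip.get_torque(): the same for the moment, N m.
- manip.get_width(): finger opening in m.
- manip.get_grip_force(): force on a finger pad.
Only numpy, scipy, OpenCV 4.12 (cv2) and the standard library are available. Lean on these libraries where they do the work, as an engineer would, in place of code of your own. Each camera call takes 0.05 s, during which the arm holds its last target. There are 200 camera calls.

## Working session

There is one attempt and no reset: what is moved stays moved. The work goes in short steps, each a Python script; the robot and the scene stay as the last script left them, time stands still between calls to the robot, and variables do not carry over. Pictures are saved under pics/ and viewed, at most 10 in all, crops included, and the job is handed in when it is done.

```bash
mkdir -p pics; cat > h.py <<'E'
import numpy as np,cv2
from rig import manip
def ray(c,uv,z):
    T=np.array(c["cam_to_world"]);d=T[:3,:3]@np.array([(uv[0]-c["cx"])/c["fx"],(uv[1]-c["cy"])/c["fy"],1]);o=T[:3,3]
    return o+d*(z-o[2])/d[2]
def proj(c,p):
    T=np.array(c["cam_to_world"]);q=T[:3,:3].T@(np.array(p)-T[:3,3]);return c["fx"]*q[0]/q[2]+c["cx"],c["fy"]*q[1]/q[2]+c["cy"]
def save(n,im):cv2.imwrite("pics/"+n+".png",im[:,:,::-1])
E
python3 - <<'E'
from h import *
import pickle
for n in("top","side"):
    c=manip.camera(n);save(n+"0",c["image"]);pickle.dump(c,open(n+".pkl","wb"))
    T=np.array(c["cam_to_world"]);print(n,c["fx"],T.round(3).tolist())
print(manip.get_time(),manip.get_ee_rot(),manip.get_position())
E
```

```text
top 506.88062667162416 [[-0.004, -0.975, 0.22, 0.361], [-1.0, 0.004, 0.0, 0.055], [-0.001, -0.22, -0.975, 1.277], [0.0, 0.0, 0.0, 1.0]]
side 396.38993176331036 [[0.65, -0.508, 0.565, 0.104], [-0.76, -0.442, 0.476, -0.393], [0.008, -0.739, -0.674, 0.687], [0.0, 0.0, 0.0, 1.0]]
0.1 [-3.11826695e+00 -3.70944039e-01  1.79511869e-04] [ 0.14654835 -0.60711359  0.25262602]
```

View pics/top0.png

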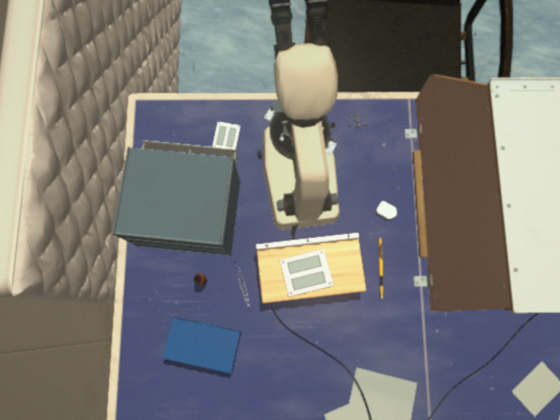

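View pics/side0.png

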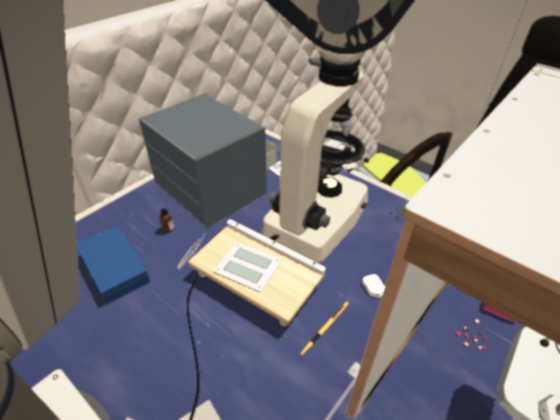

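Top view: the carrier on the ledge is at (306,272). The look-alike is a smaller carrier at (227,135) by the cabinet, off the ledge. Tweezers are at (242,285), at the left (+y) end, and the pencil is at (381,268) on the right. The fence is at (307,242) with the microscope behind it, and a high cabinet stands on the right. I'll choose the plate on the ledge, then measure it and check it in a crop.

```bash
cat > m.py <<'E'
from h import *
def ledge(c):
    im=c["image"];hsv=cv2.cvtColor(im,cv2.COLOR_RGB2HSV)
    roi=np.zeros(im.shape[:2],np.uint8);roi[228:310,250:370]=1
    w=(cv2.inRange(hsv,(8,60,120),(28,255,255))>0)&(roi>0)
    return w.astype(np.uint8)
def plate(c):
    im=c["image"];w=ledge(c)
    hull=np.zeros_like(w);p=cv2.convexHull(cv2.findNonZero(cv2.morphologyEx(w,cv2.MORPH_OPEN,np.ones((3,3)))))
    cv2.fillConvexPoly(hull,p,1)
    m=((hull>0)&(w==0)).astype(np.uint8)
    m=cv2.morphologyEx(m,cv2.MORPH_OPEN,np.ones((3,3)))
    cs,_=cv2.findContours(m,0,2);k=max(cs,key=cv2.contourArea)
    return p,k
if __name__=="__main__":
    import pickle
    c=pickle.load(open("top.pkl","rb"))
    p,k=plate(c)
    lw=np.array([ray(c,q[0],.05)[:2] for q in p],np.float32);r=cv2.minAreaRect(lw);print("deck",r,cv2.boxPoints(r).round(3).tolist())
    kw=np.array([ray(c,q[0],.056)[:2] for q in k],np.float32);r=cv2.minAreaRect(kw);print("plate",r,cv2.boxPoints(r).round(3).tolist())
    for n,uv in dict(base=(302,222),tw1=(238,264),tw2=(247,305),pen1=(381,238),pen2=(381,298),shelf=(415,150),small=(227,135)).items():print(n,ray(c,uv,0).round(3))
    for n,uv in dict(fenceL=(257,246),fenceR=(358,239)).items():print(n,ray(c,uv,0.062).round(3))
    im=c["image"].copy();cv2.drawContours(im,[k],-1,(255,0,0),1);cv2.drawContours(im,[p],-1,(0,255,0),1)
    save("crop1",cv2.resize(im[110:320,200:440],None,fx=3.3,fy=2.8,interpolation=cv2.INTER_CUBIC)[:600,:800])
E
python3 m.py
```

```text
deck ((0.47152209281921387, -0.019819974899291992), (0.12963753938674927, 0.25109195709228516), 6.33150577545166) [[0.3930000066757202, 0.09799999743700027], [0.42100000381469727, -0.15199999511241913], [0.550000011920929, -0.13699999451637268], [0.5220000147819519, 0.1120000034570694]]
plate ((0.46588054299354553, -0.008526444435119629), (0.09066525846719742, 0.11083751916885376), 13.606250762939453) [[0.4090000092983246, 0.03500000014901161], [0.4350000023841858, -0.0729999989271164], [0.5230000019073486, -0.052000001072883606], [0.4970000088214874, 0.0560000017285347]]
base [ 0.598 -0.003  0.   ]
tw1 [0.492 0.159 0.   ]
tw2 [0.391 0.136 0.   ]
pen1 [ 0.556 -0.203  0.   ]
pen2 [ 0.406 -0.196  0.   ]
shelf [ 0.791 -0.304  0.   ]
small [0.835 0.194 0.   ]
fenceL [0.529 0.109 0.062]
fenceR [ 0.545 -0.135  0.062]
```

View pics/crop1.png

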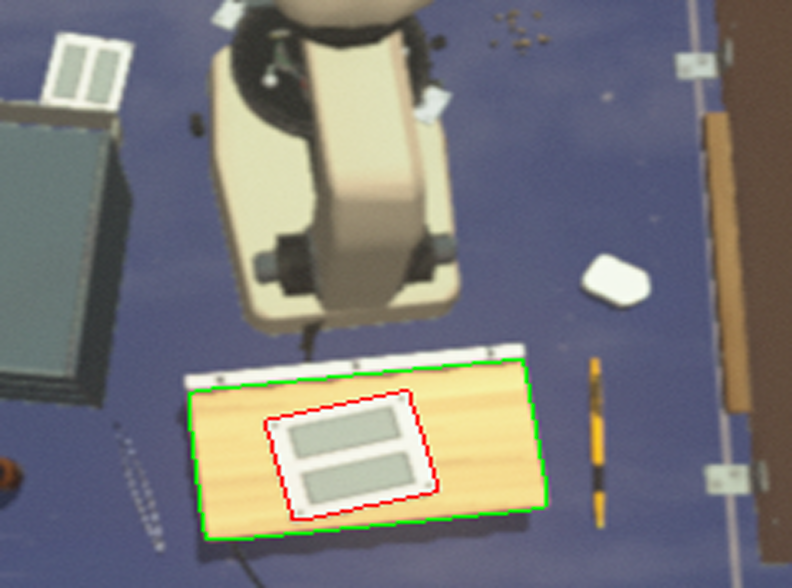

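The plate measures 90.7 x 110.8 mm, so it is the larger one. The deck is 130 x 251 mm and the plate sits about 7° askew. The plan is to close the fingers and touch the bare deck to calibrate height. Then I'll push the plate against the fence from the near side and slide it along by its -y end.

```bash
cat >> h.py <<'E'
from scipy.spatial.transform import Rotation as Ro
A=np.deg2rad(6.33);EX=np.array([np.cos(A),np.sin(A)]);EY=np.array([-EX[1],EX[0]]);O=np.array([.4775,-.0192])
R=np.array([[EX[0],EX[1],0],[-EY[0],-EY[1],0],[0,0,-1.]]).T
RV=Ro.from_matrix(R).as_rotvec()
def W(x,y,z):return list(O+x*EX+y*EY)+[z]
def L(p):d=np.array(p[:2])-O;return np.array([d@EX,d@EY])
def F():
    f=np.array(manip.get_contact_force());return np.r_[f[:2]@EX,f[:2]@EY,f[2]]
E
python3 - <<'E'
from h import *
print(np.linalg.det(R),RV)
manip.command_gripper(0.0,20)
for p in([.11,-.42,.25],[.30,-.27,.25]):manip.move_to(p,RV)
manip.move_to(W(-.02,-.095,.12),RV)
print(manip.get_time(),F())
manip.servo_line(W(-.02,-.095,.082),rate=.08);f0=F();print(f0)
z=.082
while z>.062:
    z-=.001;manip.servo_line(W(-.02,-.095,z),rate=.02)
    if F()[2]-f0[2]>3:break
print("touch",z,F(),manip.get_position(),manip.get_time(),manip.get_width())
manip.servo_line(W(-.02,-.095,.1),rate=.08)
E
```

```text
1.0 [3.13680071 0.1734523  0.        ]
3.6333 [0.12412537 0.09052078 0.21637097]
[ 0.13965274 -1.02241998  1.13286876]
touch 0.071 [-4.67288743  1.10360986 15.85877165] [ 0.46822724 -0.11588459  0.07199095] 7.0083 0.0001117209683121787
```

```bash
python3 - <<'E'
from h import *
manip.servo_line(W(-.088,.012,.11),rate=.12)
manip.servo_line(W(-.088,.012,.0742),rate=.06)
f0=F();print(f0,manip.get_time())
manip.servo_line(W(-.055,.012,.0742),rate=.03);print(F()-f0)
x=-.055
while x<-.030:
    x+=.002;manip.servo_line(W(x,.012,.0742),rate=.02);d=F()-f0
    print(round(x,3),d.round(1))
    if d[0]<-8:break
print(L(manip.get_position()),manip.get_position()[2],manip.get_time())
c=manip.camera("top");save("top1",c["image"])
save("crop2",cv2.resize(c["image"][220:320,230:390],None,fx=4,fy=4,interpolation=cv2.INTER_CUBIC))
E
```

```text
[ 0.13099898 -0.41143786  0.3385902 ] 9.4833
[-0.78087863  1.07998724 -0.84508302]
-0.053 [ 0.   0.2 -0.8]
-0.051 [-0.3  0.4 -0.6]
-0.049 [-0.3  1.5 -0.9]
-0.047 [-0.3 -0.1 -0.2]
-0.045 [-2.8  2.4  0.4]
-0.043 [-4.5  2.3  0.5]
-0.041 [-3.6  1.2 -0.5]
-0.039 [-6.7  1.6  2.4]
-0.037 [-12.4  -0.1   6.8]
[-0.04037291  0.01231913] 0.07375359669610783 12.9833
```

View pics/crop2.png

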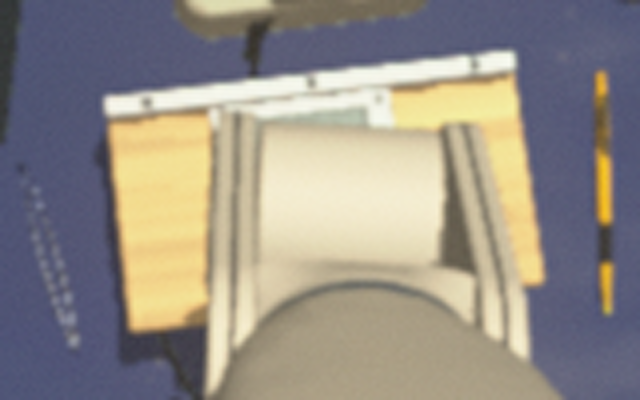

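The plate's far edge is on the fence (crop: about y 100, from x 212 to 390), and the force rise agrees. Next is the push from the -y end.

```bash
python3 - <<'E'
from h import *
manip.servo_line(W(-.060,.012,.0742),rate=.06)
manip.servo_line(W(-.060,.012,.11),rate=.1)
manip.servo_line(W(.005,-.085,.11),rate=.12)
manip.servo_line(W(.005,-.085,.0742),rate=.06)
f0=F();print(f0,manip.get_time())
for y in(-.05,-.02,0,.015,.022):
    manip.servo_line(W(.005,y,.0742),rate=.035);print(y,(F()-f0).round(1))
print(manip.get_time(),L(manip.get_position()))
c=manip.camera("top");save("top2",c["image"])
save("crop3",cv2.resize(c["image"][220:320,230:390],None,fx=4,fy=4,interpolation=cv2.INTER_CUBIC))
E
```

```text
[-0.40852458  0.86609249 -0.43427065] 15.95
-0.05 [ 0.3 -1.2  0.3]
-0.02 [ 0.1 -1.2  1.5]
0 [ 0.3 -1.3  1.1]
0.015 [ 0.8 -0.6  0.6]
0.022 [ 0.4 -1.   1.6]
19.7583 [0.00496659 0.02221575]
```

View pics/crop3.png

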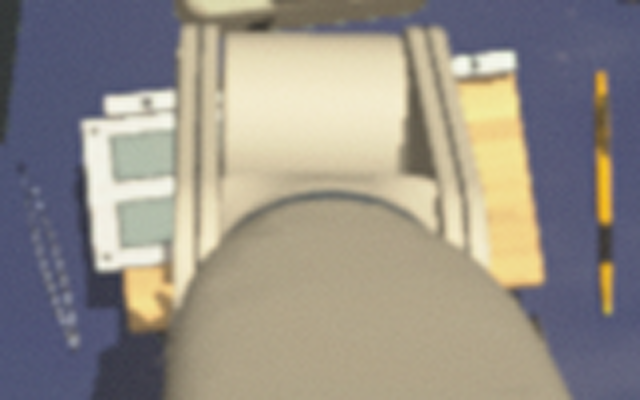

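```bash
python3 - <<'E'
from h import *
import pickle
c=pickle.load(open("top.pkl","rb"))
for u,v in((83,119),(98,271)):print(L(ray(c,(230+u/4,220+v/4),.056)))
for u,v in((108,117),(130,332)):print("ledge",L(ray(c,(230+u/4,220+v/4),.05)))
E
```

```text
[0.05838858 0.13808379]
[-0.03296815  0.1384608 ]
ledge [0.05868424 0.12311252]
ledge [-0.07036695  0.12353185]
```

It now overhangs by about 14.5 mm, square to the ledge and on the fence. It needs 22 mm more.

```bash
python3 - <<'E'
from h import *
manip.servo_line(W(.005,.0442,.0742),rate=.03);print(F())
manip.servo_line(W(.005,.02,.0742),rate=.06)
manip.servo_line(W(.005,.0,.12),rate=.1)
manip.servo_line(W(-.06,-.12,.2),rate=.15)
manip.move_to([.30,-.27,.25],RV)
print(manip.get_time())
c=manip.camera("top");save("top3",c["image"])
save("crop4",cv2.resize(c["image"][220:320,230:390],None,fx=5,fy=5,interpolation=cv2.INTER_CUBIC))
E
```

```text
[ 0.43653723 -0.65187247  0.12403431]
23.8833
```

View pics/crop4.png

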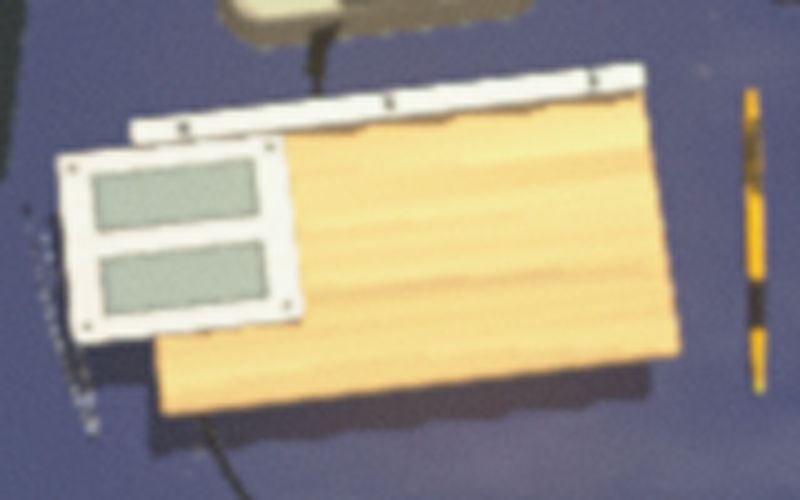

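```bash
python3 - <<'E'
from h import *
import pickle
c=pickle.load(open("top.pkl","rb"))
P=[L(ray(c,(230+u/5,220+v/5),.056)) for u,v in((56,155),(77,345),(303,320),(284,135))];print(np.round(P,4))
e=lambda a,b:np.degrees(np.arctan2(-(b-a)[0],(b-a)[1]))
print("yaw",e(P[3],P[0]),e(P[2],P[1]))
print("ledge",[L(ray(c,(230+u/5,220+v/5),.05)).round(4) for u,v in((163,414),(682,354),(640,92))])
# fence front top edge at z .062
print("fence",[L(ray(c,(230+u/5,220+v/5),.062)).round(4) for u,v in((132,143),(645,88),(400,117))])
# plate edges by mask fit: bright low-saturation
im=cv2.imread("pics/top3.png");im0=cv2.imread("pics/top0.png");hsv=cv2.cvtColor(im,cv2.COLOR_BGR2HSV)
w=cv2.inRange(hsv,(8,90,120),(28,255,255))
pts=[]
for row in range(250,282):
    xs=np.where(w[row,270:330]>0)[0]
    if len(xs):pts.append(L(ray(c,(270+xs[0]-.5,row),.056)))
pts=np.array(pts);k=np.polyfit(pts[:,0],pts[:,1],1);print("trailing edge y",pts[:,1].mean(),"slope deg",np.degrees(np.arctan(k[0])))
E
```

```text
[[ 0.058   0.1613]
 [-0.0334  0.1603]
 [-0.034   0.0521]
 [ 0.0551  0.0507]]
yaw -1.5153551091023223 -0.30572150515085084
ledge [array([-0.0699,  0.1232]), array([-0.0702, -0.126 ]), array([ 0.057 , -0.1248])]
fence [array([0.0588, 0.124 ]), array([ 0.057 , -0.1254]), array([ 0.0566, -0.0058])]
trailing edge y 0.05013053660164458 slope deg -0.5190769813622811
```

Overhang is about 37 mm and yaw is within about 1°. The trailing corner may stand 1–2 mm off the fence, so I'll give one gentle squaring push from the near side.

```bash
python3 - <<'E'
from h import *
manip.move_to(W(-.065,.088,.16),RV)
manip.servo_line(W(-.065,.088,.0742),rate=.08)
f0=F();x=-.050
manip.servo_line(W(x,.088,.0742),rate=.04)
while x<-.034:
    x+=.0015;manip.servo_line(W(x,.088,.0742),rate=.02);manip.hold(.1);d=F()-f0
    print(round(x,4),d.round(1))
    if d[0]<-7:break
manip.servo_line(W(-.07,.088,.0742),rate=.06)
manip.servo_line(W(-.07,.088,.15),rate=.12)
manip.move_to([.30,-.27,.25],RV)
print(manip.get_time())
c=manip.camera("top");s=manip.camera("side");save("top4",c["image"])
save("crop5",np.vstack([cv2.resize(c["image"][225:315,225:385],(640,300),interpolation=cv2.INTER_CUBIC),cv2.resize(s["image"][200:350,150:350],(640,300),interpolation=cv2.INTER_CUBIC)]))
im=cv2.imread("pics/top4.png");w=cv2.inRange(cv2.cvtColor(im,cv2.COLOR_BGR2HSV),(8,90,120),(28,255,255))
pts=[]
for row in range(250,282):
    xs=np.where(w[row,270:330]>0)[0]
    if len(xs):pts.append(L(ray(c,(270+xs[0]-.5,row),.056)))
pts=np.array(pts);k=np.polyfit(pts[:,0],pts[:,1],1);print("trailing edge y",pts[:,1].mean(),"slope deg",np.degrees(np.arctan(k[0])))
E
```

```text
-0.0485 [ 0.3 -0.3 -0.6]
-0.047 [ 0.4  1.4 -0. ]
-0.0455 [ 0.3 -0.1 -0.6]
-0.044 [-0.6  0.7 -0. ]
-0.0425 [ 0.4 -0.5 -0.5]
-0.041 [ 0.5  1.2 -0.7]
-0.0395 [-5.4 -0.8  2.2]
-0.038 [-7.7 -0.6  4.8]
32.6417
trailing edge y 0.04998081957614576 slope deg -0.8735154335474823
```

View pics/crop5.png

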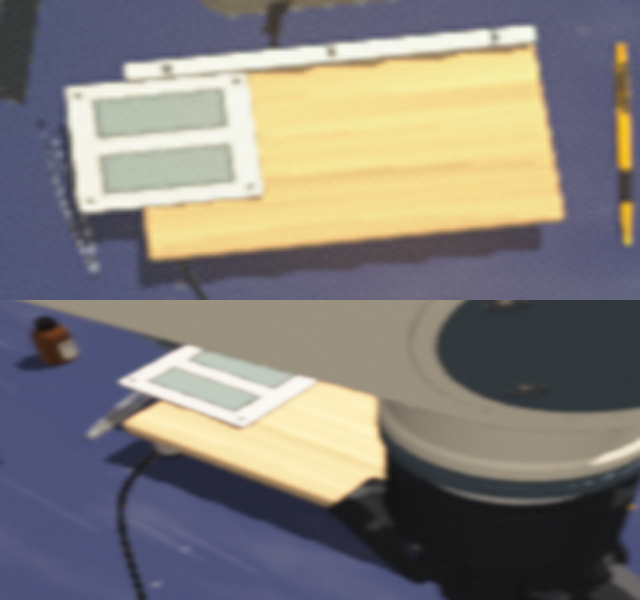

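The plate lies flat, is flush on the fence and overhangs the tweezers' end by about 37 mm. The tweezers, pencil and bottle look undisturbed, and the robot is clear of everything.

```bash
python3 -c "
from rig import manip
print(manip.sign_off())"
```

```text
the job is handed in; nothing more can be done
None
```

I handed the job in at about 33 s of the 64 s allowed: the larger carrier lies flat against the fence with about 37 mm (a third of its length) past the tweezers' end, moved by fingertip pushes only.

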